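Tip the end-standing parts bin onto its base and push it home against the bench rail

TASK

The empty blue parts bin has been left standing on its end. With the fingertips, tip it over onto its base, mouth upward, and push it along the bench until its low front end sits flush against the aluminium stop rail, in the gap between the full bin and the carton. Only push it, never lift it off the bench, and leave the full bin, the carton, the glue bottle and the screwdriver where they are.

Things in the scene. Friction and masses are not known exactly. Their poses are not given: they have to be found in the camera images.
- bin: Empty blue hopper bin, 0.14-0.28 kg, 140 mm long, 105 wide, rear wall 75 high, front lip 38 high, walls 3, open top. Starts standing on its rear wall, mouth roughly to the robot, base to the rail. Origin: middle of the heel edge (base meets rear wall), on the bench. Axes on end: z up to the front end, x level, out of the base's underside, y along the heel. On its base: x down, z level to the front.
- bin_lip (a point): Middle of the front lip's free edge; axes as bin, in whose frame it is x = -38, z = 140 mm. On end the lip is on top (x -38 to 0, z 137 to 140 mm). The side walls are 75 mm deep up to z = 95 mm, then slope to 38 mm at the lip. Pushed here towards +x, the bin turns about its heel edge and from about 25 degrees falls by itself onto its base, the heel staying nearly in place.
- bin_front (a point): Middle of the bin's lower front edge (base meets front lip), 140 mm along z from the heel: the edge that goes up against the rail; axes as bin. With the bin on its base, the rear wall's flat outer face, 105 mm wide and 75 high, rises from the heel, square to z: push there.
- rail: Aluminium angle fixed to the bench, 560 mm long, 25 mm high, 4 mm thick, with a 40 mm foot on the side away from the robot. Origin: middle of the lower edge of the face that looks towards the robot. x points square away from that face to the far side, y along the rail, z up. The bin starts on its -x side.
- full_bin: Bystander: the same blue bin on its base, filled with aluminium tubes, 140 x 105 x 75 mm high, loose, standing at the rail some 200 mm to one side of the rail's middle, front end to the rail. Origin: centre of its underside, x towards its front.
- carton: Bystander: closed cardboard carton 140 (x) x 110 (y) x 60 mm high, loose, standing at the rail some 200 mm to the other side of its middle. Origin: centre of its underside.
- glue: Bystander: red plastic glue bottle standing upright, 52 mm across, 140 mm high, to the left of the work. Origin: centre of its underside.
- driver: Bystander: screwdriver lying on the bench to the right of the work, its length along x. Origin: on its underside.
Not all that is in view belongs to the job. Leave any green, orange or red look-alike of the bin alone.

How it is judged:
By the outcome, as a careful person would: the job done as asked, in the order asked, and still so for the second after the job is handed in, with the robot touching nothing.
It also fails if it takes over 48 s, if anything falls off the work surface, if the arm or the gripper's body presses on something with over 40 N, if the wrist force passes 120 N, or if a joint passes its speed limit or range.

ROBOT

A 6-joint arm with a two-finger parallel gripper is mounted at the origin on the work surface. World frame = base frame: x ahead of the robot, y to its left, z up, the work surface at z = 0. Lengths are in m, angles in rad, forces in N, time in s.
With the tool pointing down it reaches from about 0.35 to 0.775 m from the base axis. Payload 5.5 kg.
Tool frame: the origin (TCP) lies on the centre line of the jaws, within the pads' length; the fingertips stand 11 mm ahead of it and the grasp point (between the pads) lies 8 mm behind it (env.tip_reach is the distance from the TCP to the fingertips, in m); z points along the fingers, x is the direction in which the jaws open and shut, and the axes are right-handed (so a half turn about z gives the same grasp; the last joint's range is limited). The gripper opens to 85 mm and grips with 20 to 120 N. Pads are 22 mm wide; open, the fingers measure 114 mm over their backs; the gripper's body (76 mm by 85 mm) begins 54 mm behind the grasp point. The pads swing forward as they close: fully open they stand 13 mm farther back than shut.
Start: joints at [-1.327, 0.313, 0.046, 1.304, 0, 1.431], TCP at [0.215, -0.533, 0.242] pointing down, gripper open.
Joint ranges: [-2.76, 2.76], [-0.86, 1.69], [-1.03, 1.26], [-2.2, 2.34], [-1.47, 1.5], [-3.14, 3.14]. Speed limits (rad/s): [2.57, 2.57, 3.14, 3.14, 3.14, 3.14].

INTERFACE

Orientations are given as a unit quaternion [w, x, y, z].
In Python, from workcell import env gives the robot as it stands.
- The arm moves only by the tool carry_out, never from a script. Its argument "moves" is one flat list of numbers, 7 for each row, row after row: the gripper command: -1 is shut, 1 is fully open, values between are in proportion, then the shift along the tool's x, y, z in m, then the turn, a rotation vector about the tool's x, y, z in degrees. A call has exactly 5 rows; each row shifts and turns the pose as measured when the row begins, along the tool's axes as they then stand; what a row does not reach is not made up. A row lasts 1/8 s, in which the tool goes at most 62.5 mm and 10.7 degrees, less where a joint would pass 70% of its speed; a pose out of reach is approached as far as the arm can. A call is refused whole if a number of a shift passes 0.0625 or a number of a turn 10.7, either way. A call with a gripper value outside its range is refused whole. The fingers move at their own pace and stop on an object; "squeeze" is the grip in N (left out, the last holds). Time passes only in rows, so rows that do not move let the fingers close, or fill a call up. It gives the time, the measured TCP pose, the force and the opening at its end, in the units of the state.
- env.get_state(): the state, without advancing time (a new reading comes with each control period).
- env.read_camera(name): name is "side" or "top" or "wrist"; returns the picture (480x640x3 uint8, red, green, blue); there is no depth.
- env.calibration(name): a dict with "camera_matrix" (3x3 intrinsics, pixels), "rvec" (rotation vector, rad) and "tvec" (3), from world to camera coordinates, as OpenCV has them; the wrist camera has in their place "hand_eye" (4x4, takes a point from camera to tool coordinates, whose origin is the TCP and whose axes are the tool frame's). Camera axes: x right, y down, z forward; pixel columns grow to the right and rows downward; lengths in m; the calibration is good to about 2 mm. A picture is of the moment at which its call begins: read the wrist's pose just before it. calibration takes no time and is no camera call.
- env.hand_in(): hands the job in, once; it reports no verdict.
The state is a dict: "clock": time; "joint_pos": joint angles; "qvel": joint speeds; "tau": joint torques, N m; "tcp_pos": TCP position; "orientation": TCP orientation; "wrist_force": force on the tool from outside, world axes, zero at the start; "ft_torque": the same for the moment, N m; "finger_gap": finger opening in m.
Only numpy, scipy, OpenCV 4.12 (cv2) and the standard library are available. Lean on these libraries where they do the work, as an engineer would, in place of code of your own. Each camera call takes 0.05 s, during which the arm holds its last target. There are 200 camera calls.

## Working session

There is one attempt and no reset: what is moved stays moved. The work goes in short steps, Python scripts to look and compute and a tool call to move; the robot and the scene stay as the last step left them, time stands still between calls to the robot, and variables do not carry over. Pictures are saved under pics/ and viewed, about 8 in all and at most 12, crops included, and the job is handed in when it is done.

Besides the shell and the picture viewer there is one more tool, called as a command line: name --argument value ..., lists and objects as JSON in quotes. carry_out: Moves the arm, as the interface text tells. Its arguments: {"type":"object","properties":{"moves":{"type":"array"},"squeeze":{"type":"number"}},"required":["moves"]}

```bash
mkdir -p pics
cat > h.py <<'E'
import numpy as np, cv2
from workcell import env
from scipy.spatial.transform import Rotation as R
def cam(n):
    c=env.calibration(n);K=np.array(c["camera_matrix"]);Rm=cv2.Rodrigues(np.array(c["rvec"],float))[0];t=np.array(c["tvec"],float).ravel()
    return K,Rm,t
def ray(n,uv):
    K,Rm,t=cam(n);d=Rm.T@np.linalg.solve(K,[uv[0],uv[1],1.]);return -Rm.T@t,d
def onz(n,uv,z):
    o,d=ray(n,uv);return o+d*(z-o[2])/d[2]
def proj(n,p):
    K,Rm,t=cam(n);q=K@(Rm@np.array(p)+t);return q[:2]/q[2]
def snap(n,f):
    im=env.read_camera(n);cv2.imwrite(f,im[:,:,::-1]);return im
def st():
    s=env.get_state();q=s["orientation"];r=R.from_quat([q[1],q[2],q[3],q[0]])
    print(s["clock"],np.round(s["tcp_pos"],4),"axes\n",np.round(r.as_matrix(),3),np.round(s["wrist_force"],1),s["finger_gap"]);return s,r
E
python3 - <<'E'
from h import *
a=snap("top","pics/top0.png");b=snap("side","pics/side0.png");st()
for n in("top","side"):
    K,Rm,t=cam(n);print(n,K[0,0],-Rm.T@t, Rm[2])
E
```

```text
0.1 [ 0.2152 -0.5327  0.2415] axes
 [[ 0.374 -0.927 -0.   ]
 [-0.927 -0.374  0.002]
 [-0.002 -0.    -1.   ]] [-0.7  0.3 -1.4] 0.08524242860812536
top 532.5369909721472 [ 0.38974828 -0.02500265  1.37076335] [ 0.07805793  0.00145077 -0.99694777]
side 483.28842068130405 [ 0.39810328 -0.87897367  0.6091794 ] [ 0.06625084  0.86010854 -0.50579059]
```

View pics/top0.png

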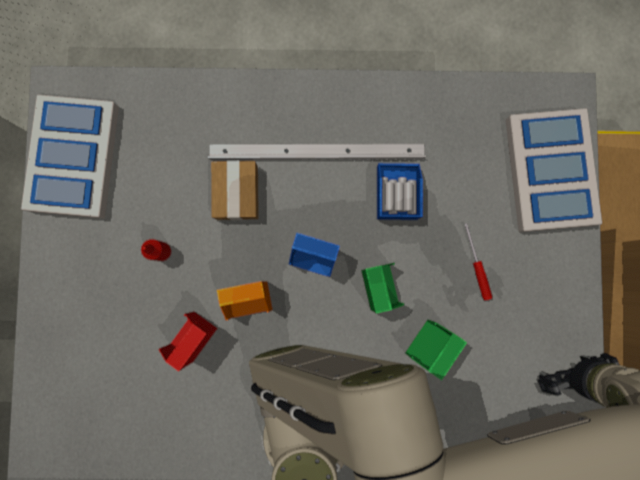

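View pics/side0.png

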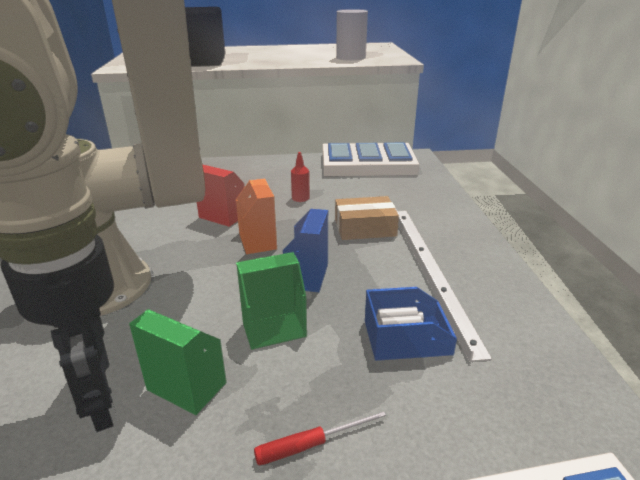

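The target is the blue bin standing on end at top px (315,255) and side px (312,250). The full blue bin at top (400,192) lies on its base and holds tubes. The orange (245,299), red (188,341) and green (382,288), (436,348) bins are look-alikes of the wrong colour. I'll confirm in one enlarged crop and measure.

Run:
```python
from h import *
a=cv2.imread("pics/top0.png");b=cv2.imread("pics/side0.png")
c=np.hstack([cv2.resize(a[220:290,275:355],(400,350),interpolation=2),cv2.resize(b[200:300,270:370],(350,350),interpolation=2)]);cv2.imwrite("pics/crop0.png",c)
def m(im,lo,hi): return cv2.inRange(cv2.cvtColor(im,cv2.COLOR_BGR2HSV),lo,hi)
def boxes(n,im,lo,hi,z,amin=150):
    M=m(im,lo,hi)
    for k in cv2.findContours(M,0,2)[0]:
        if cv2.contourArea(k)>amin:
            r=cv2.minAreaRect(k);p=cv2.boxPoints(r);ap=cv2.approxPolyDP(k,3,True)[:,0]
            print(n,"c",np.round(r[0]),"poly",ap.tolist(),"->",[np.round(onz(n,q,z)[:2],3).tolist() for q in ap])
print("blue");boxes("top",a,(100,120,40),(125,255,255),0.14)
boxes("side",b[:, :],(105,150,40),(125,255,255),0.0,600)
print("carton");boxes("top",a,(8,60,60),(22,200,220),0.06)
print("red");boxes("top",a,(0,150,60),(6,255,255),0.0,80)
print("rail px->", [np.round(onz("top",p,0.025),4) for p in [(209,157.5),(424,156.5),(209,145),(424,145)]])
# rail edge fit
g=cv2.cvtColor(a,6).astype(int)
for u in (215,260,270,320,360,372,415): print(u,g[138:166,u].tolist())
```

```text
blue
top c [313. 255.] poly [[297, 233], [289, 263], [330, 275], [338, 246]] -> [[0.497, 0.029], [0.428, 0.046], [0.401, -0.049], [0.468, -0.066]]
top c [561. 205.] poly [[588, 190], [532, 194], [534, 221], [591, 216]] -> [[0.608, -0.648], [0.596, -0.518], [0.533, -0.521], [0.547, -0.654]]
top c [ 61. 191.] poly [[34, 175], [31, 202], [88, 207], [90, 180]] -> [[0.625, 0.647], [0.561, 0.65], [0.551, 0.517], [0.615, 0.515]]
top c [400. 191.] poly [[379, 163], [377, 217], [422, 216], [419, 165]] -> [[0.665, -0.16], [0.537, -0.156], [0.541, -0.261], [0.661, -0.254]]
top c [557. 168.] poly [[584, 154], [527, 157], [530, 184], [586, 179]] -> [[0.693, -0.641], [0.684, -0.507], [0.62, -0.513], [0.634, -0.644]]
top c [ 66. 154.] poly [[39, 139], [37, 165], [93, 170], [95, 143]] -> [[0.711, 0.64], [0.649, 0.641], [0.639, 0.509], [0.703, 0.508]]
top c [552. 131.] poly [[579, 116], [523, 120], [525, 146], [582, 142]] -> [[0.784, -0.632], [0.772, -0.499], [0.71, -0.503], [0.722, -0.637]]
top c [ 71. 118.] poly [[44, 102], [41, 128], [98, 133], [100, 107]] -> [[0.8, 0.633], [0.737, 0.637], [0.727,
[... 1761 characters left out ...]
0 [114, 114, 114, 115, 115, 120, 145, 169, 173, 173, 173, 173, 173, 174, 173, 169, 164, 165, 163, 136, 92, 72, 75, 94, 114, 118, 117, 118]
320 [113, 114, 115, 115, 115, 123, 149, 167, 170, 169, 168, 168, 169, 169, 168, 165, 160, 161, 159, 135, 91, 74, 79, 96, 113, 117, 118, 118]
360 [112, 113, 113, 112, 113, 122, 144, 160, 164, 163, 163, 163, 163, 164, 164, 160, 155, 157, 151, 114, 81, 76, 77, 93, 110, 114, 114, 115]
372 [113, 115, 115, 114, 115, 123, 144, 160, 162, 161, 161, 162, 163, 163, 163, 158, 152, 156, 150, 113, 79, 70, 75, 92, 101, 103, 102, 102]
415 [114, 114, 115, 114, 117, 127, 148, 161, 163, 162, 161, 162, 165, 164, 164, 159, 150, 147, 140, 103, 75, 73, 76, 93, 109, 102, 80, 61]
```

View pics/crop0.png

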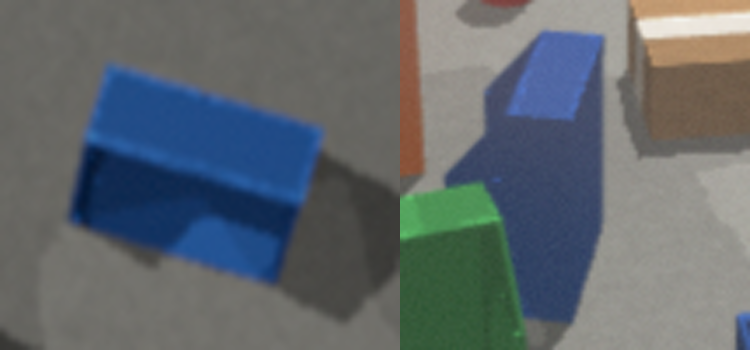

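The crop confirms it: the blue bin stands on end, with its lip on top at z = 0.14 m (crop corners (110,65), (322,128), (303,195), (92,137)) and its mouth facing the robot. Its base normal is about -17° from world x. The rail face is at about (0.704, -0.012), and its normal is about +1°.

```bash
cat >> h.py <<'E'
def plan(p,yaw,n,g=0.0):
    """rows from the present pose to TCP p, jaw (tool x) yaw in deg, tool down"""
    s,r0=st();p0=np.array(s["tcp_pos"]);c,q=np.cos(np.radians(yaw)),np.sin(np.radians(yaw))
    r1=R.from_matrix(np.array([[c,q,0],[q,-c,0],[0,0,-1.]]));dv=(r0.inv()*r1).as_rotvec()
    print("yaw",np.degrees(np.arctan2(*r0.as_matrix()[1::-1,0])),"turn",np.round(np.degrees(dv),1))
    for i in range(n):
        rr=r0*R.from_rotvec(dv*i/n);d=rr.inv().apply((np.array(p)-p0)/n);w=np.degrees(dv)/n
        print([g]+np.round(d,4).tolist()+np.round(w,1).tolist(),end=",\n" if i%5==4 else ", ")
E
python3 - <<'E'
from h import *
print(env.tip_reach)
plan([.4165,.0016,.242],73,15)
E
```

```text
0.011
0.1 [ 0.2152 -0.5327  0.2415] axes
 [[ 0.374 -0.927 -0.   ]
 [-0.927 -0.374  0.002]
 [-0.002 -0.    -1.   ]] [-0.7  0.3 -1.4] 0.08524242860812536
yaw -68.01111471413427 turn [-1.00e-01  0.00e+00 -1.41e+02]
[0.0, -0.028, -0.0258, 0.0, -0.0, 0.0, -9.4], [0.0, -0.0234, -0.03, 0.0, -0.0, 0.0, -9.4], [0.0, -0.0182, -0.0334, 0.0, -0.0, 0.0, -9.4], [0.0, -0.0125, -0.036, 0.0, -0.0, 0.0, -9.4], [0.0, -0.0065, -0.0375, -0.0, -0.0, 0.0, -9.4],
[0.0, -0.0002, -0.0381, -0.0, -0.0, 0.0, -9.4], [0.0, 0.006, -0.0376, -0.0, -0.0, 0.0, -9.4], [0.0, 0.012, -0.0361, -0.0, -0.0, 0.0, -9.4], [0.0, 0.0178, -0.0337, -0.0, -0.0, 0.0, -9.4], [0.0, 0.023, -0.0303, -0.0, -0.0, 0.0, -9.4],
[0.0, 0.0277, -0.0261, -0.0, -0.0, 0.0, -9.4], [0.0, 0.0316, -0.0213, -0.0, -0.0, 0.0, -9.4], [0.0, 0.0346, -0.0158, -0.0, -0.0, 0.0, -9.4], [0.0, 0.0367, -0.01, -0.0, -0.0, 0.0, -9.4], [0.0, 0.0379, -0.0038, -0.0, -0.0, 0.0, -9.4],
```

carry_out --moves '[0,-0.028,-0.026,0,0,0,-9.4,0,-0.023,-0.03,0,0,0,-9.4,0,-0.018,-0.033,0,0,0,-9.4,0,-0.0125,-0.036,0,0,0,-9.4,0,-0.0065,-0.0375,0,0,0,-9.4]'

```text
clock: 0.72
tcp_pos: [0.281, -0.3509, 0.2387]
orientation: [-0.003, 0.985, -0.172, -0.001]
wrist_force: [-0.3, 0.1, 0.5]
finger_gap: 0.0431
```

carry_out --moves '[0,0,-0.038,0,0,0,-9.4,0,0.006,-0.0375,0,0,0,-9.4,0,0.012,-0.036,0,0,0,-9.4,0,0.018,-0.034,0,0,0,-9.4,0,0.023,-0.03,0,0,0,-9.4]'

```text
clock: 1.35
tcp_pos: [0.343, -0.164, 0.2384]
orientation: [-0.004, 0.969, 0.248, -0.0]
wrist_force: [-0.3, -0.3, -0.1]
finger_gap: 0.0425
```

Run:
```python
from h import *
plan([.4165,.0016,.242],73,10)
```

```text
1.35 [ 0.343  -0.164   0.2384] axes
 [[ 0.877  0.481 -0.003]
 [ 0.481 -0.877  0.008]
 [ 0.001 -0.009 -1.   ]] [-0.3 -0.3 -0.1] 0.0424712090270123
yaw 28.76041284357888 turn [ -0.5  -0.3 -44.2]
[0.0, 0.0144, -0.011, -0.0002, -0.0, -0.0, -4.4], [0.0, 0.0152, -0.0098, -0.0003, -0.0, -0.0, -4.4], [0.0, 0.0159, -0.0086, -0.0003, -0.0, -0.0, -4.4], [0.0, 0.0165, -0.0074, -0.0003, -0.0, -0.0, -4.4], [0.0, 0.0171, -0.0061, -0.0003, -0.0, -0.0, -4.4],
[0.0, 0.0175, -0.0047, -0.0003, -0.0, -0.0, -4.4], [0.0, 0.0178, -0.0034, -0.0003, -0.0, -0.0, -4.4], [0.0, 0.018, -0.002, -0.0003, -0.0, -0.0, -4.4], [0.0, 0.0181, -0.0006, -0.0003, -0.0, -0.0, -4.4], [0.0, 0.0181, 0.0008, -0.0004, -0.0, -0.0, -4.4],
```

carry_out --moves '[0,0.03,-0.021,0,0,0,-9,0,0.033,-0.016,0,0,0,-9,0,0.035,-0.011,0,0,0,-9,0,0.036,-0.005,0,0,0,-9,0,0.036,0,0,0,0,-9]'

```text
clock: 1.98
tcp_pos: [0.4216, 0.0073, 0.2385]
orientation: [-0.005, 0.792, 0.611, 0.001]
wrist_force: [1.1, -0.1, -0.0]
finger_gap: 0.0426
```

Run:
```python
from h import *
plan([.4165,.0016,.122],73,5)
```

```text
1.975 [0.4216 0.0073 0.2385] axes
 [[ 0.254  0.967 -0.005]
 [ 0.967 -0.254  0.009]
 [ 0.007 -0.007 -1.   ]] [ 1.1 -0.1 -0. ] 0.042564985977839524
yaw 75.29267787828454 turn [-0.4 -0.4  2.3]
[0.0, -0.0015, -0.0005, 0.0233, -0.1, -0.1, 0.5], [0.0, -0.0015, -0.0006, 0.0233, -0.1, -0.1, 0.5], [0.0, -0.0015, -0.0006, 0.0233, -0.1, -0.1, 0.5], [0.0, -0.0014, -0.0006, 0.0233, -0.1, -0.1, 0.5], [0.0, -0.0014, -0.0006, 0.0233, -0.1, -0.1, 0.5],
```

carry_out --moves '[0,-0.0015,-0.002,0.022,0,0,1,0,-0.0015,-0.002,0.023,0,0,1,0,-0.0015,-0.001,0.024,0,0,0,0,-0.0015,0,0.024,0,0,0,0,-0.0015,0,0.024,0,0,0]'

```text
clock: 2.6
tcp_pos: [0.4152, 0.0055, 0.1186]
orientation: [-0.004, 0.8, 0.6, 0.001]
wrist_force: [0.2, -0.1, -0.6]
finger_gap: 0.0426
```

Run:
```python
from h import *
a=snap("side","pics/side1.png");b=snap("top","pics/top1.png");st()
cv2.imwrite("pics/c1.png",np.hstack([cv2.resize(a[150:330,220:400],(400,400)),cv2.resize(b[190:330,250:390],(400,400))])[:,:,::-1])
```

```text
2.7 [0.4131 0.0058 0.1172] axes
 [[ 0.281  0.96  -0.008]
 [ 0.96  -0.281  0.01 ]
 [ 0.007 -0.01  -1.   ]] [-0.4  0.8 -0.4] 0.042972773845691654
```

View pics/c1.png

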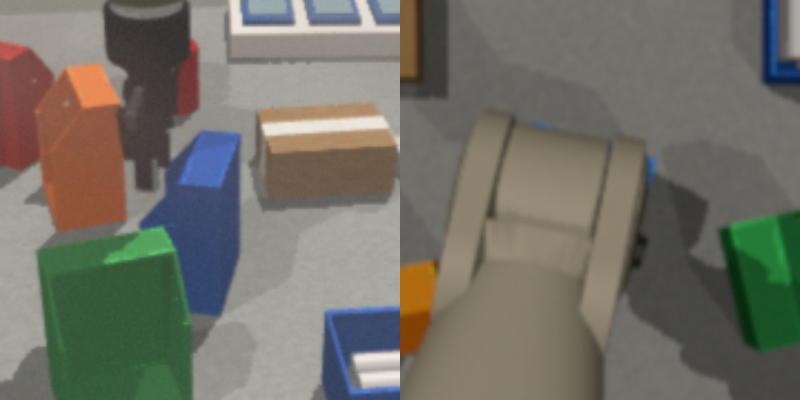

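The fingers sit in front of the lip, inside the mouth's width. Pushing along +tool y now.

carry_out --moves '[0,-0.001,0.02,0,0,0,0,0,-0.001,0.014,0,0,0,0,0,0,0.014,0,0,0,0,0,0,0.014,0,0,0,0,0,0,0.014,0,0,0,0]'

```text
clock: 3.32
tcp_pos: [0.4885, -0.0181, 0.1185]
orientation: [-0.006, 0.8, 0.6, -0.0]
wrist_force: [-0.7, -1.5, -0.2]
finger_gap: 0.043
```

Run:
```python
from h import *
a=snap("side","pics/side2.png");b=snap("top","pics/top2.png");st()
cv2.imwrite("pics/c2.png",np.hstack([cv2.resize(a[150:330,220:400],(400,400)),cv2.resize(b[190:330,250:390],(400,400))])[:,:,::-1])
```

```text
3.425 [ 0.4894 -0.0184  0.1184] axes
 [[ 0.281  0.96  -0.006]
 [ 0.96  -0.281  0.01 ]
 [ 0.007 -0.009 -1.   ]] [ 0.   0.3 -0.8] 0.042986058522112916
```

View pics/c2.png

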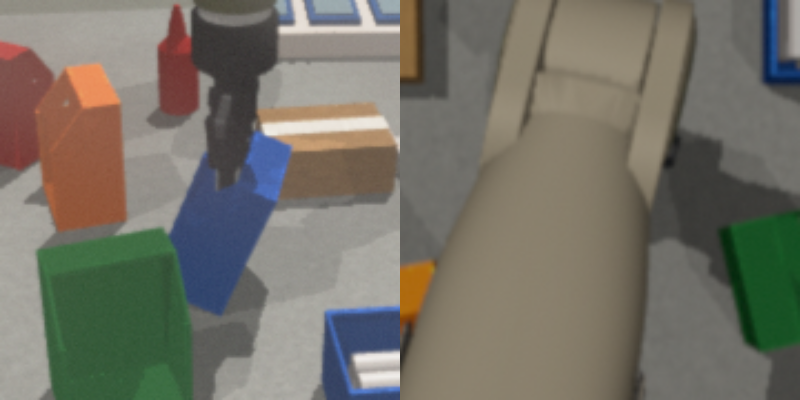

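The bin is tilting about its heel, roughly 22°, with the finger at the lip. I'll continue over the balance point.

carry_out --moves '[0,0,0.014,0,0,0,0,0,0,0.012,0,0,0,0,0,0,0.01,0,0,0,0,0,0,0,0,0,0,0,0,0,0,-0.01,0,0,0]'

```text
clock: 4.05
tcp_pos: [0.5251, -0.029, 0.1273]
orientation: [-0.007, 0.8, 0.6, -0.001]
wrist_force: [0.6, -0.2, -0.1]
finger_gap: 0.0426
```

carry_out --moves '[0,0,-0.02,-0.04,0,0,0,0,0,-0.05,-0.04,0,0,0,0,0,-0.05,-0.02,0,0,0,0,0,-0.04,0,0,0,0,0,0,-0.02,0,0,0,0]'

```text
clock: 4.68
tcp_pos: [0.3502, 0.0213, 0.235]
orientation: [-0.005, 0.8, 0.6, 0.001]
wrist_force: [1.2, 0.7, 0.2]
finger_gap: 0.0422
```

Run:
```python
from h import *
a=snap("side","pics/side3.png");b=snap("top","pics/top3.png");st()
cv2.imwrite("pics/c3.png",np.hstack([cv2.resize(a[150:350,220:460],(480,400)),cv2.resize(b[140:300,250:378],(320,400))])[:,:,::-1])
```

```text
4.775 [0.3502 0.0214 0.2349] axes
 [[ 0.281  0.96  -0.005]
 [ 0.96  -0.281  0.01 ]
 [ 0.008 -0.008 -1.   ]] [0.4 0.6 0.8] 0.04269105969924167
```

View pics/c3.png

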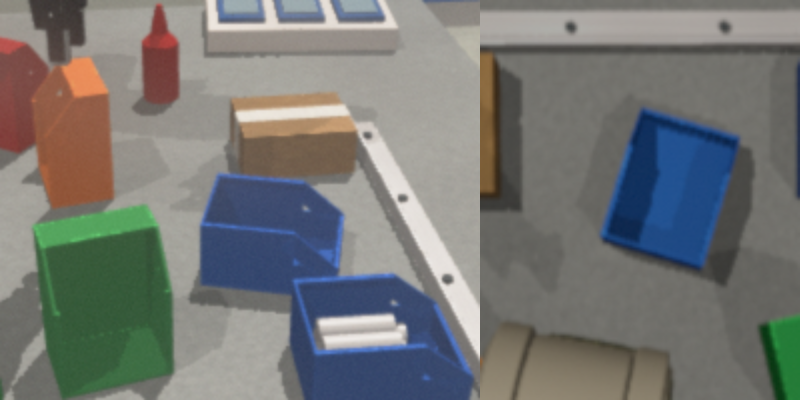

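The bin is down on its base with the mouth up, seen in the right half of the crop between (640,110), (738,135), (705,268) and (603,240). Next I measure its pose.

```bash
cat >> h.py <<'E'
def binpose(f,box):
    a=cv2.imread(f);M=cv2.inRange(cv2.cvtColor(a,cv2.COLOR_BGR2HSV),(100,110,40),(125,255,255));N=M*0
    u0,u1,v0,v1=box;N[v0:v1,u0:u1]=M[v0:v1,u0:u1]
    k=max(cv2.findContours(N,0,1)[0],key=cv2.contourArea);ap=cv2.approxPolyDP(k,4,True)[:,0].astype(float)
    o=ap[np.argsort(ap[:,1])];print(ap.tolist())
    F=sorted(o[:2].tolist());B=sorted(o[-2:].tolist())
    fl,fr=[onz("top",p,.038) for p in F];bl,br=[onz("top",p,.075) for p in B]
    for n,l,r in(("front",fl,fr),("rear",bl,br)):
        d=l-r;print(n,np.round(l,3),np.round(r,3),"mid",np.round((l+r)/2,4),"w",np.linalg.norm(d),"heading",np.degrees(np.arctan2(-d[0],d[1])))
E
python3 - <<'E'
from h import *
binpose("pics/top3.png",(280,370,170,260))
E
```

```text
[[315.0, 183.0], [298.0, 234.0], [337.0, 247.0], [353.0, 195.0]]
front [ 0.634 -0.01   0.038] [ 0.605 -0.106  0.038] mid [ 0.6193 -0.0581  0.038 ] w 0.10079688218983911 heading -16.89402922465851
rear [0.501 0.029 0.075] [ 0.47  -0.066  0.075] mid [ 0.4854 -0.0185  0.075 ] w 0.10033584488409894 heading -17.66484928123411
```

Run:
```python
from h import *
plan([.566,-.128,.235],80,5,-1)
```

```text
4.775 [0.3502 0.0214 0.2349] axes
 [[ 0.281  0.96  -0.005]
 [ 0.96  -0.281  0.01 ]
 [ 0.008 -0.008 -1.   ]] [0.4 0.6 0.8] 0.04269105969924167
yaw 73.7037152122157 turn [-0.4 -0.5 -6.3]
[-1, -0.0166, 0.0498, -0.0005, -0.1, -0.1, -1.3], [-1, -0.0177, 0.0494, -0.0004, -0.1, -0.1, -1.3], [-1, -0.0187, 0.049, -0.0003, -0.1, -0.1, -1.3], [-1, -0.0198, 0.0486, -0.0002, -0.1, -0.1, -1.3], [-1, -0.0209, 0.0482, -0.0001, -0.1, -0.1, -1.3],
```

carry_out --moves '[-1,-0.017,0.05,0,0,0,-1.3,-1,-0.018,0.05,0,0,0,-1.3,-1,-0.019,0.049,0,0,0,-1.3,-1,-0.02,0.049,0,0,0,-1.3,-1,-0.021,0.048,0,-0.4,-0.4,-1.3]'

```text
clock: 5.4
tcp_pos: [0.5741, -0.1324, 0.2356]
orientation: [0.002, 0.763, 0.647, 0.003]
wrist_force: [0.6, 1.2, 0.4]
finger_gap: 0.0002
```

Run:
```python
from h import *
plan([.566,-.128,.042],80,5,-1)
```

```text
5.4 [ 0.5741 -0.1324  0.2356] axes
 [[ 0.163  0.987  0.007]
 [ 0.987 -0.163  0.   ]
 [ 0.001  0.007 -1.   ]] [0.6 1.2 0.4] 0.0002018820590309835
yaw 80.62072125765155 turn [ 0.4 -0.1  0.6]
[-1, 0.0005, -0.002, 0.0387, 0.1, -0.0, 0.1], [-1, 0.0006, -0.002, 0.0387, 0.1, -0.0, 0.1], [-1, 0.0006, -0.0019, 0.0387, 0.1, -0.0, 0.1], [-1, 0.0006, -0.0019, 0.0387, 0.1, -0.0, 0.1], [-1, 0.0006, -0.0018, 0.0387, 0.1, -0.0, 0.1],
```

carry_out --moves '[-1,0.002,-0.006,0.036,0,0,0,-1,0.001,-0.004,0.04,0,0,0,-1,0.001,-0.002,0.04,0,0,0,-1,0,-0.001,0.038,0,0,0,-1,0,0,0.035,0,0,0]'

```text
clock: 6.02
tcp_pos: [0.575, -0.1337, 0.0429]
orientation: [0.008, 0.764, 0.646, 0.006]
wrist_force: [0.9, 0.8, 1.1]
finger_gap: 0.0002
```

Run:
```python
from h import *
plan([.566,-.086,.042],80,5,-1)
```

```text
6.025 [ 0.575  -0.1337  0.0429] axes
 [[ 0.167  0.986  0.019]
 [ 0.986 -0.167 -0.005]
 [-0.002  0.019 -1.   ]] [0.9 0.8 1.1] 0.0002372788346469034
yaw 80.41055208128215 turn [1.1 0.1 0.4]
[-1, 0.0091, -0.0034, 0.0001, 0.2, 0.0, 0.1], [-1, 0.0091, -0.0034, 0.0001, 0.2, 0.0, 0.1], [-1, 0.0091, -0.0034, 0.0001, 0.2, 0.0, 0.1], [-1, 0.0091, -0.0034, 0.0001, 0.2, 0.0, 0.1], [-1, 0.0091, -0.0034, 0.0002, 0.2, 0.0, 0.1],
```

carry_out --moves '[-1,0.007,-0.008,0,0.5,0,0,-1,0.009,-0.005,0,0.5,0,0,-1,0.01,-0.002,0,0,0,0,-1,0.009,-0.0015,0,0,0,0,-1,0.009,-0.0015,0,0,0,0]'

```text
clock: 6.65
tcp_pos: [0.5664, -0.0859, 0.0454]
orientation: [0.003, 0.764, 0.645, 0.0]
wrist_force: [0.8, -1.2, 0.8]
finger_gap: 0.0
```

Run:
```python
from h import *
st();b=snap("top","pics/top4.png");a=snap("side","pics/side4.png")
cv2.imwrite("pics/c4.png",np.hstack([cv2.resize(a[150:350,220:460],(480,400)),cv2.resize(b[140:300,250:378],(320,400))])[:,:,::-1])
binpose("pics/top4.png",(280,370,160,260))
```

```text
6.65 [ 0.5664 -0.0859  0.0454] axes
 [[ 0.168  0.986  0.004]
 [ 0.986 -0.168 -0.004]
 [-0.003  0.004 -1.   ]] [ 0.8 -1.2  0.8] 3.894410426195403e-05
[[320.0, 188.0], [300.0, 185.0], [289.0, 237.0], [299.0, 238.0]]
front [0.628 0.028 0.038] [ 0.621 -0.023  0.038] mid [0.6248 0.0026 0.038 ] w 0.051180502928555055 heading -7.806134262198869
rear [0.493 0.051 0.075] [0.491 0.027 0.075] mid [0.4919 0.039  0.075 ] w 0.02454115625951687 heading -4.911422210225893
```

View pics/c4.png

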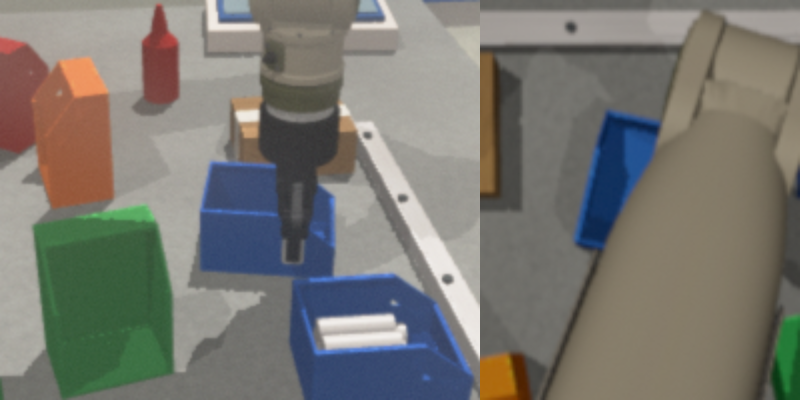

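The bin turned to about -9° and its centre is now near y = -0.012, the middle of the gap. The full bin looks untouched. Now I go behind the rear wall.

carry_out --moves '[-1,-0.012,0,0,0,0,0,-1,-0.008,0,-0.01,0,0,0,-1,0,0,-0.035,0,0,0,-1,0,0,-0.045,0,0,0,-1,0,0,-0.03,0,0,0]'

```text
clock: 7.38
tcp_pos: [0.5591, -0.1077, 0.1665]
orientation: [-0.001, 0.764, 0.645, -0.002]
wrist_force: [0.2, 0.4, -0.8]
finger_gap: 0.0001
```

Run:
```python
from h import *
plan([.44,-.015,.16],91,5,0)
```

```text
7.375 [ 0.5591 -0.1077  0.1665] axes
 [[ 0.169  0.986 -0.004]
 [ 0.986 -0.169  0.   ]
 [-0.001 -0.004 -1.   ]] [ 0.2  0.4 -0.8] 5.11268575973694e-05
yaw 80.27577406638103 turn [ -0.2   0.  -10.7]
[0, 0.0142, -0.0266, 0.0014, -0.0, 0.0, -2.1], [0, 0.0152, -0.0261, 0.0014, -0.0, 0.0, -2.1], [0, 0.0162, -0.0255, 0.0014, -0.0, 0.0, -2.1], [0, 0.0171, -0.0248, 0.0013, -0.0, 0.0, -2.1], [0, 0.0181, -0.0242, 0.0013, -0.0, 0.0, -2.1],
```

carry_out --moves '[0,0.014,-0.027,0,0,0,-2.1,0,0.015,-0.026,0,0,0,-2.1,0,0.016,-0.026,0,0,0,-2.1,0,0.017,-0.025,0,0,0,-2.1,0,0.018,-0.024,0,0,0,-2.1]'

```text
clock: 8.0
tcp_pos: [0.4395, -0.0197, 0.1724]
orientation: [0.003, 0.703, 0.711, 0.001]
wrist_force: [-0.1, 0.7, 0.6]
finger_gap: 0.0426
```

Run:
```python
from h import *
plan([.443,-.015,.045],91,5,0);b=snap("top","pics/top5.png");snap("side","pics/side5.png")
binpose("pics/top5.png",(280,370,160,260))
```

```text
8.0 [ 0.4395 -0.0197  0.1724] axes
 [[-0.011  1.     0.005]
 [ 1.     0.011 -0.003]
 [-0.003  0.005 -1.   ]] [-0.1  0.7  0.6] 0.04256058316315101
yaw 90.61813716867444 turn [ 0.3  0.2 -0.4]
[0, 0.001, 0.0006, 0.0255, 0.1, 0.0, -0.1], [0, 0.001, 0.0006, 0.0255, 0.1, 0.0, -0.1], [0, 0.001, 0.0006, 0.0255, 0.1, 0.0, -0.1], [0, 0.001, 0.0007, 0.0255, 0.1, 0.0, -0.1], [0, 0.001, 0.0007, 0.0255, 0.1, 0.0, -0.1],
[[300.0, 184.0], [294.0, 208.0], [334.0, 220.0], [339.0, 193.0]]
front [0.631 0.028 0.038] [ 0.609 -0.071  0.038] mid [ 0.62   -0.0214  0.038 ] w 0.10126965261267076 heading -12.31241373952729
rear [0.564 0.04  0.075] [ 0.536 -0.058  0.075] mid [ 0.5503 -0.0089  0.075 ] w 0.10236795732704654 heading -15.985787628732052
```

carry_out --moves '[0,0.004,0,0.022,0,0,-0.4,0,0.004,0,0.026,0,0,0,0,0.004,0,0.026,0,0,0,0,0.003,0,0.026,0,0,0,0,0,0,0.026,0,0,0]'

```text
clock: 8.72
tcp_pos: [0.4448, -0.0089, 0.048]
orientation: [0.007, 0.703, 0.711, 0.004]
wrist_force: [0.1, 0.0, 0.3]
finger_gap: 0.0425
```

Run:
```python
from h import *
plan([.51,-.005,.045],91,5,0)
```

```text
8.725 [ 0.4448 -0.0089  0.048 ] axes
 [[-0.012  1.     0.016]
 [ 1.     0.012 -0.005]
 [-0.005  0.016 -1.   ]] [0.1 0.  0.3] 0.042455506803529136
yaw 90.70682510281647 turn [ 0.9  0.3 -0.3]
[0, 0.0006, 0.013, 0.0008, 0.2, 0.1, -0.1], [0, 0.0006, 0.0131, 0.0008, 0.2, 0.1, -0.1], [0, 0.0006, 0.0131, 0.0007, 0.2, 0.1, -0.1], [0, 0.0006, 0.0131, 0.0007, 0.2, 0.1, -0.1], [0, 0.0006, 0.0131, 0.0006, 0.2, 0.1, -0.1],
```

carry_out --moves '[0,0.002,0.013,0.001,0.4,0.2,-0.3,0,0.001,0.013,0,0.4,0,0,0,0,0.013,0,0,0,0,0,0,0.013,0,0,0,0,0,0,0.01,0,0,0,0]'

```text
clock: 9.35
tcp_pos: [0.5131, -0.0068, 0.0491]
orientation: [0.002, 0.702, 0.712, -0.0]
wrist_force: [-0.9, -0.7, 0.2]
finger_gap: 0.0426
```

Run:
```python
from h import *
st();b=snap("top","pics/top6.png");a=snap("side","pics/side6.png")
cv2.imwrite("pics/c6.png",np.hstack([cv2.resize(a[150:350,220:460],(480,400)),cv2.resize(b[140:300,250:378],(320,400))])[:,:,::-1])
binpose("pics/top6.png",(280,370,160,260))
```

```text
9.35 [ 0.5131 -0.0068  0.0491] axes
 [[-0.015  1.     0.002]
 [ 1.     0.015 -0.002]
 [-0.002  0.002 -1.   ]] [-0.9 -0.7  0.2] 0.042611233785433106
[[292.0, 172.0], [303.0, 180.0], [333.0, 180.0], [332.0, 173.0]]
front [0.661 0.049 0.038] [ 0.66  -0.053  0.038] mid [ 0.6607 -0.0019  0.038 ] w 0.10142841968257049 heading -0.6379938331086754
rear [0.634 0.019 0.075] [ 0.635 -0.054  0.075] mid [ 0.6347 -0.0176  0.075 ] w 0.07385075371072337 heading 0.8127119709139022
```

View pics/c6.png

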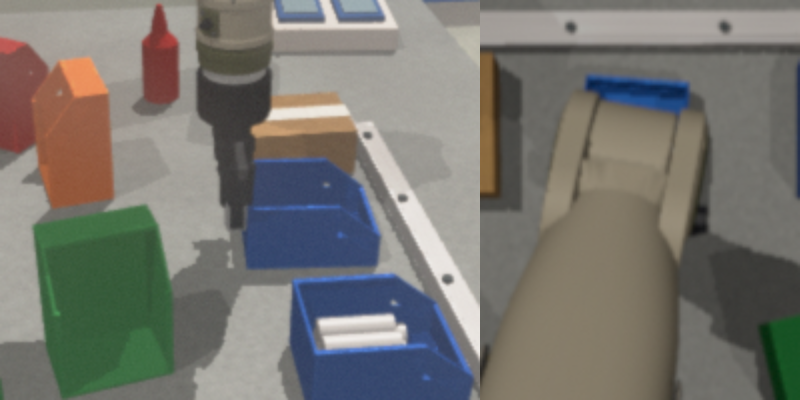

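The bin is square to the rail with both fingers on the rear wall. Its front is at x of about 0.66, so roughly 40 mm remain.

carry_out --moves '[0,0,0.01,0,0,0,0,0,0,0.009,0.002,0,0,0,0,0,0.007,0.001,0,0,0,0,0,0.005,0,0,0,0,0,0,0.003,0,0,0,0]'

```text
clock: 10.07
tcp_pos: [0.5476, -0.0059, 0.0458]
orientation: [0.001, 0.702, 0.712, -0.001]
wrist_force: [-2.2, -0.1, 2.0]
finger_gap: 0.0427
```

carry_out --moves '[0,0,0.002,0,0,0,0,0,0,0.002,0,0,0,0,0,0,0.002,0,0,0,0,0,0,0.002,0,0,0,0,0,0,0,0,0,0,0]'

```text
clock: 10.7
tcp_pos: [0.5546, -0.0057, 0.0456]
orientation: [-0.0, 0.702, 0.712, -0.002]
wrist_force: [-1.1, 0.7, 0.5]
finger_gap: 0.0428
```

carry_out --moves '[0,0,0.002,0,0,0,0,0,0,0.001,0,0,0,0,0,0,0.001,0,0,0,0,0,0,0.001,0,0,0,0,0,0,0,0,0,0,0]'

```text
clock: 11.32
tcp_pos: [0.5543, -0.0057, 0.0456]
orientation: [-0.003, 0.702, 0.712, -0.005]
wrist_force: [-2.0, -0.2, 0.9]
finger_gap: 0.0426
```

Run:
```python
from h import *
st();a=snap("side","pics/side7.png")
cv2.imwrite("pics/c7.png",cv2.resize(a[190:310,320:480],(800,600),interpolation=2)[:,:,::-1])
```

```text
11.325 [ 0.5543 -0.0057  0.0456] axes
 [[-0.015  1.    -0.012]
 [ 1.     0.015 -0.003]
 [-0.003 -0.012 -1.   ]] [-2.  -0.2  0.9] 0.04261096518701874
```

View pics/c7.png

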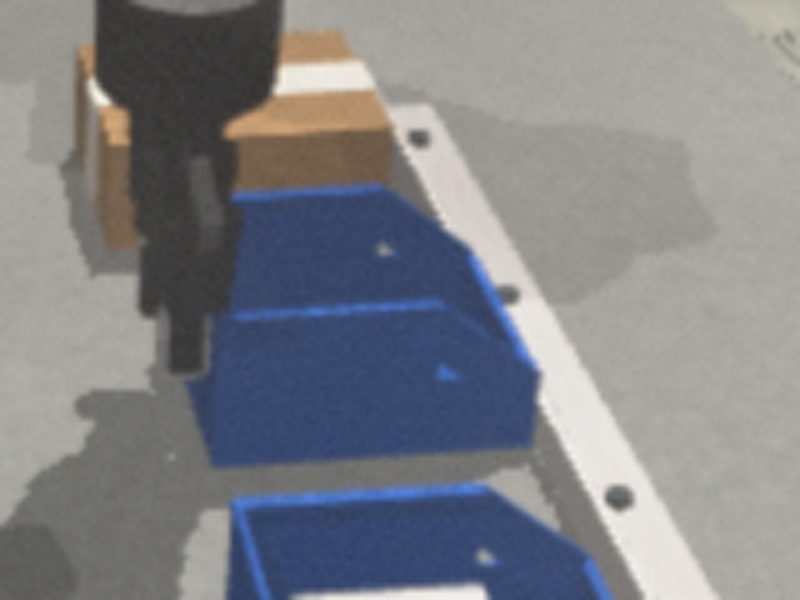

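Looks almost against the rail: the lower front edge at (535,445) meets the rail's shadow line. The advance stalled, so I'll press slightly harder to confirm contact by force.

carry_out --moves '[0,0,0.003,0,-0.5,0,0,0,0,0.003,0,0,0,0,0,0,0.004,0,0,0,0,0,0,0.004,0,0,0,0,0,0,0.004,0,0,0,0]'

```text
clock: 12.0
tcp_pos: [0.5539, -0.0057, 0.0456]
orientation: [-0.011, 0.702, 0.712, -0.015]
wrist_force: [-15.3, -1.6, 14.1]
finger_gap: 0.0427
```

The stall at about 15 N confirms contact with the rail. Backing off straight, then checking.

carry_out --moves '[0,0,-0.006,0,0,0,0,0,0,-0.012,0,0.7,0,0,0,0,-0.02,0,0.7,0,0,0,0,-0.02,-0.01,0,0,0,0,0,-0.01,-0.03,0,0,0]'

```text
clock: 12.62
tcp_pos: [0.4872, -0.0063, 0.0878]
orientation: [-0.02, 0.702, 0.712, -0.023]
wrist_force: [0.7, -0.7, 0.5]
finger_gap: 0.0433
```

carry_out --moves '[0,0,-0.01,-0.05,0,0,0,0,0,-0.03,-0.05,0,0,0,0,0,-0.03,-0.02,0,0,0,0,0,-0.03,0,0,0,0,0,0,-0.02,0,0,0,0]'

```text
clock: 13.25
tcp_pos: [0.375, -0.0078, 0.221]
orientation: [-0.015, 0.702, 0.712, -0.02]
wrist_force: [-0.1, 0.1, -0.3]
finger_gap: 0.043
```

Run:
```python
from h import *
st();b=snap("top","pics/top8.png");a=snap("side","pics/side8.png")
cv2.imwrite("pics/c8.png",np.hstack([cv2.resize(a[190:310,320:480],(440,330),interpolation=2),cv2.resize(b[130:250,200:330],(358,330),interpolation=2)])[:,:,::-1])
binpose("pics/top8.png",(270,368,140,260))
a0=cv2.imread("pics/top0.png");b=b[:,:,::-1]
d=cv2.absdiff(a0,np.ascontiguousarray(b)).max(2)
for n,(u0,u1,v0,v1) in dict(carton=(205,262,155,225),full=(372,428,158,225),glue=(138,175,236,264),driver=(460,495,222,302)).items(): print(n,(d[v0:v1,u0:u1]>30).sum())
```

```text
13.25 [ 0.375  -0.0078  0.221 ] axes
 [[-0.015  0.999 -0.049]
 [ 1.     0.014 -0.007]
 [-0.006 -0.05  -0.999]] [-0.1  0.1 -0.3] 0.04303902652914462
[[289.0, 157.0], [289.0, 210.0], [328.0, 211.0], [329.0, 158.0]]
front [0.7   0.057 0.038] [ 0.699 -0.044  0.038] mid [0.6992 0.0063 0.038 ] w 0.10165653896993905 heading -0.6417738756839859
rear [0.559 0.052 0.075] [ 0.558 -0.043  0.075] mid [0.5588 0.0046 0.075 ] w 0.09561072284328842 heading -0.6653863726629695
carton 0
full 0
glue 0
driver 0
```

View pics/c8.png

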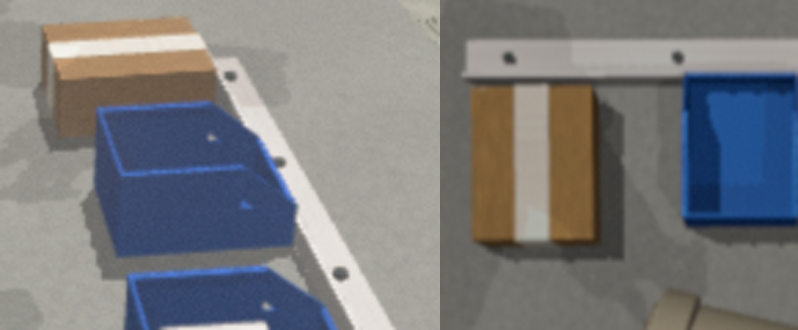

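Run:
```python
from h import *
b=cv2.imread("pics/top8.png");g=b[:,:,2].astype(float) # red channel: rail bright, bin dark, bench mid
g=cv2.GaussianBlur(g,(0,0),0.8)
def fit(us,v0,v1,z,lab):
    P=[]
    for u in us:
        d=np.diff(g[v0:v1,u]);i=np.argmin(d)
        if 0<i<len(d)-1:
            s=(d[i-1]-d[i+1])/(2*(d[i-1]-2*d[i]+d[i+1]));P.append(onz("top",(u,v0+i+.5+s),z)[:2])
    P=np.array(P);m=np.polyfit(P[:,1],P[:,0],1);r=P[:,0]-np.polyval(m,P[:,1])
    print(lab,"heading",round(np.degrees(np.arctan(-m[0])),2),"x at y=.005",round(np.polyval(m,.005),4),"rms",r.std().round(4))
fit(list(range(265,286))+list(range(334,372)),150,164,.025,"rail near bin")
fit(list(range(212,286))+list(range(334,422)),150,164,.025,"rail all")
fit(range(293,326),150,164,.038,"bin front top edge")
fit(range(293,326),203,218,.075,"bin rear inner/outer drop")
```

```text
rail near bin heading 1.11 x at y=.005 0.703 rms 0.0003
rail all heading 1.05 x at y=.005 0.703 rms 0.0002
bin front top edge heading 0.8 x at y=.005 0.7022 rms 0.0
bin rear inner/outer drop heading 1.56 x at y=.005 0.5637 rms 0.0002
```

```bash
python3 -c "
from workcell import env
print(env.hand_in())"
```

```text
the job is handed in; nothing more can be done
None
```

The blue bin is on its base, mouth up, with its front end against the rail in the gap, and the job was handed in at about 13.3 s.

- **How it was done:** I tipped the bin by pushing its lip with the half-open fingers. I then nudged its right side with shut fingers to turn and centre it, and pushed it along by the rear wall with two fingers. The push stalled at about 15 N against the rail, and I backed the gripper clear.
- **Fit to the rail:** the last top view puts the bin front at x = 0.702 m, heading 0.8°. The rail face is at 0.703 m, heading 1.05°, so it is flush within about 1 mm and 0.3°.
- **Disagreeing readings:** a coarser corner fit gave heading -0.65° and front x = 0.699 m. The drop at the rear rim gave 1.56°. I trusted the sub-pixel edge fits and the force stall.
- **Position in the gap:** the bin stands about 17 mm off the middle, towards the carton. That leaves about 80 mm to the carton and 120 mm to the full bin.
- **Other objects:** the carton, full bin, glue bottle and screwdriver show no change from the first top picture.

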